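# Raise the track barrier and pass the bin through

### The job

Push the counterweighted barrier arm across the transfer track up past its balance point so that it stays raised by itself. Then push the waiting parts bin along the track, through the open barrier, until it rests against the end stop. Only push with the fingers: do not lift or tip the bin, and leave everything else on the bench where it stands.

Things in the scene. Friction and masses are not known exactly. Their poses are not given: they have to be found in the camera images.
- track: fixed grey track on the bench. Origin: bench level, on its centre line under the barrier arm. y: the way the bin must travel; x: across, away from the robot, to the hinge post; z up. Floor 10 mm above the bench, y = -220 to +180 mm. Side guides: inner faces x = +-62 mm, tops 28 mm. Hinge post x = 108 to 153 mm, y = +-36 mm, top 114 mm. Rest post for the arm x = -90 to -68 mm, y = +-15 mm.
- end_stop (a point): middle of the top edge of the end stop's face that the bin must meet: an upright cross plate over the track's end, at y = +160 mm of the track, top 55 mm above the bench.
- gate (a joint): barrier arm angle, rad: 0 = down, level across the track; grows as the free end rises; stop at 1.70, just past upright, leaning away from the robot. About 1 kg with the round counterweight behind and above the hinge. Released below about 0.88 it falls back down; beyond, it swings on to the stop in 1 to 2 s and stays. 1 to 2 N upwards at the free end lifts it.
- gate_hinge (a point): point on the hinge axis of the barrier arm, mid-width, 95 mm above the bench, at x = +130 mm, y = 0 of the track. The axis runs along the track's y. Turns with the arm; at angle 0 its axes are the track's.
- gate_tip (a point): centre of the arm's free end face, 280 mm from the hinge along the arm. The arm is a 25 x 25 mm square aluminium tube; lowered, its underside is 82.5 mm above the bench and its last 60 mm stand out free beyond the rest post, on the robot's side of the track (free end at x = -150 mm of the track).
- bin: loose open green plastic bin holding steel brackets, about 0.4 kg, on the track before the barrier; the lowered arm blocks its way. Origin: centre of its underside. 110 mm across the track (x), 130 mm along it (y), 90 mm high, walls upright, 4 mm thick. Axes as the track's. Against the end stop its origin is at y = +95 mm of the track.
- small_bin: bystander: small blue open bin of screws, 90 x 70 x 45 mm, origin at the centre of its underside. Leave it alone.
- jar: bystander: jar, 56 mm across, 75 mm high, origin at the centre of its underside. Leave it alone.
- driver: bystander: screwdriver lying on the bench. Leave it alone.
- case: bystander: flat black case, 70 x 190 x 28 mm, origin at the centre of its underside. Leave it alone.
Mind the look-alikes: they are no part of the job. There is more than one size of the bin; the one meant has the size given above.

How it is judged:
By the outcome, as a careful person would: the job done as asked, in the order asked, and still so for the second after the job is handed in, with the robot touching nothing.
It also fails if it takes over 56 s, if anything falls off the work surface, if the arm or the gripper's body presses on something with over 40 N, if the wrist force passes 120 N, or if a joint passes its speed limit or range.

### The arm

A 6-joint arm with a two-finger parallel gripper is mounted at the origin on the work surface. World frame = base frame: x ahead of the robot, y to its left, z up, the work surface at z = 0. Lengths are in m, angles in rad, forces in N, time in s.
With the tool pointing down it reaches from about 0.275 to 0.825 m from the base axis. Payload 4.9 kg.
Tool frame: the origin (TCP) lies midway between the tips of the shut fingers; the grasp point (between the pads) lies 19 mm behind it (bot.grip_depth is the distance from the TCP to the grasp point, in m); z points along the fingers, y is the line along which they close (so a half turn about z gives the same grasp; the last joint's range is limited). The gripper opens to 85 mm and grips with 20 to 120 N. Pads are 22 mm wide; open, the fingers measure 114 mm over their backs; the gripper's body (76 mm by 85 mm) begins 54 mm behind the grasp point. The pads swing forward as they close: fully open they stand 13 mm farther back than shut.
Start: joints at [-1.378, 0.326, -0.193, 1.052, 0, 1.437], TCP at [0.177, -0.521, 0.231] pointing down, gripper open.
Joint ranges: [-2.65, 2.65], [-0.97, 1.79], [-1.3, 1.35], [-1.93, 2.1], [-1.47, 1.37], [-3.14, 3.14]. Speed limits (rad/s): [2.57, 2.57, 3.14, 3.14, 3.14, 3.14].

### API

Orientations are given as a unit quaternion [w, x, y, z].
In Python, from cell import bot gives the robot as it stands. Calls block until the motion is done:
- bot.move_pose(position, orientation): joint-space move of the TCP to a pose.
- bot.move_linear(position, speed=0.15, rotation=None, until_force=None): straight line of the TCP; rotation=None keeps the orientation; speed is the mean speed in m/s. With until_force (N) it stops when the force on the tool has changed by that much, and returns True; else False.
- bot.goto_joints(angles): joint-space move.
- bot.set_gripper(opening, grasp_force=None): opening from 0.0 (shut) to 1.0 (fully open); grasp_force is the grip in N (None keeps the last); returns when the fingers have stopped.
- bot.wait(seconds).
- bot.solve_ik(position, orientation): joint angles nearest the present ones, or None.
- bot.camera(name): name is "scene" or "top" or "wrist"; returns the picture (420x560x3 uint8, red, green, blue); there is no depth.
- bot.calibration(name): a dict with "mtx" (3x3 intrinsics, pixels), "k1" (the pictures are not rectified: a ray, as slopes to the right and down, at radius r is drawn at 1 + k1 r^2 times it, then the intrinsics apply), "extrinsics" (4x4, takes a point from world to camera coordinates); the wrist camera has in their place "hand_eye" (4x4, takes a point from camera to tool coordinates, whose origin is the TCP and whose axes are the flange's). Camera axes: x right, y down, z forward; pixel columns grow to the right and rows downward; lengths in m; the calibration is good to about 2 mm. A picture is of the moment at which its call begins: read the wrist's pose just before it. calibration takes no time and is no camera call.
A pose or a line that the arm cannot do raises bot.PlanningError and nothing moves.
- bot.close_job(): hands the job in; it is judged then, once.
Trained networks look in the newest picture that a camera, given by its name, has taken for a name from the list of things; names that differ only in an ending like _2 or _b are one class to them, and where a whole thing is asked for, a point or a joint stands for the part that bears it (a point fixed in the world has none). Each returns a list of dicts, best first, with "confidence" (0 to 1); they miss things now and then, are a little off and sometimes report something else, mostly with a low value. They report only what shows in the picture. A call takes as long as a camera call. They do not tell look-alikes from the thing itself.
- bot.search_frame(camera, thing): "bbox" ([left, top, width, height] in pixels, round what is visible of it).
Readings, each from a call of its own:
- bot.read_clock(): time.
- bot.read_joint_positions(): joint angles.
- bot.read_joint_vel(): joint speeds.
- bot.read_joint_efforts(): joint torques, N m.
- bot.read_position(): TCP position.
- bot.read_tool_rot(): TCP orientation.
- bot.read_ft_force(): force on the tool from outside, world axes, zero at the start.
- bot.read_moment(): the same for the moment, N m.
- bot.read_gripper_width(): opening from 0.0 (shut) to 1.0 (fully open).
- bot.read_finger_force(): force on a finger pad.
Only numpy, scipy, OpenCV 4.12 (cv2) and the standard library are available. Lean on these libraries where they do the work, as an engineer would, in place of code of your own. Each camera call takes 0.05 s, during which the arm holds its last target. There are 200 camera calls.

## Working session

There is one attempt and no reset: what is moved stays moved. The work goes in short steps, each a Python script; the robot and the scene stay as the last script left them, time stands still between calls to the robot, and variables do not carry over. Pictures are saved under pics/ and viewed, at most 10 in all, crops included, and the job is handed in when it is done.

```bash
ls; mkdir -p pics; python3 - <<'E'
from cell import bot
import cv2,numpy as np
a=[]
for c in("scene","top"):
    im=bot.camera(c); cv2.imwrite(f"pics/{c}0.png",im[:,:,::-1]); a.append(im)
    for t in("bin","track","gate","end_stop","small_bin","gate_tip","case"):
        print(c,t,[(np.round(d["bbox"]).astype(int).tolist(),round(d["confidence"],2)) for d in bot.search_frame(c,t)][:4])
    k=bot.calibration(c); print(k["mtx"].tolist(),k["k1"],np.round(k["extrinsics"],4).tolist())
print(bot.read_clock(),bot.read_tool_rot())
E
```

```text
pics
scene bin [([131, 225, 36, 28], 0.72), ([206, 221, 64, 63], 0.7), ([241, 195, 83, 72], 0.66)]
scene track [([188, 198, 154, 103], 0.61), ([126, 286, 37, 52], 0.57)]
scene gate [([240, 196, 89, 70], 0.72)]
scene end_stop [([190, 193, 150, 105], 0.62)]
scene small_bin [([280, 184, 33, 30], 0.73)]
scene gate_tip [([244, 196, 84, 69], 0.81)]
scene case [([357, 161, 51, 31], 0.86), ([204, 222, 67, 61], 0.58), ([242, 195, 86, 73], 0.49)]
[[505.9993305580909, 0.0, 279.60620458332255], [0.0, 505.9993305580909, 209.18246803854043], [0.0, 0.0, 1.0]] -0.07883243594725751 [[0.6641, 0.7477, 0.0046, -0.394], [0.4295, -0.3765, -0.8208, -0.1532], [-0.612, 0.5471, -0.5711, 1.8009], [0.0, 0.0, 0.0, 1.0]]
top bin [([309, 180, 49, 48], 0.73), ([359, 258, 38, 36], 0.7)]
top track [([232, 128, 132, 121], 0.66)]
top gate [([282, 125, 29, 120], 0.62)]
top end_stop [([233, 128, 130, 118], 0.57), ([93, 204, 61, 26], 0.26)]
top small_bin [([219, 228, 25, 35], 0.89), ([285, 127, 28, 121], 0.35)]
top gate_tip [([284, 126, 30, 121], 0.8)]
top case [([92, 206, 60, 25], 0.55)]
[[435.0341429758091, 0.0, 269.98347522629274], [0.0, 435.0341429758091, 205.93993512037648], [0.0, 0.0, 1.0]] -0.13633120151422767 [[-0.0187, -0.9997, 0.0158, 0.0536], [-0.9941, 0.0169, -0.1072, 0.586], [0.1069, -0.0177, -0.9941, 1.3251], [0.0, 0.0, 0.0, 1.0]]
0.8 [ 3.12250901e-05  9.86682176e-01  1.62660021e-01 -4.91010908e-07]
```

View pics/scene0.png

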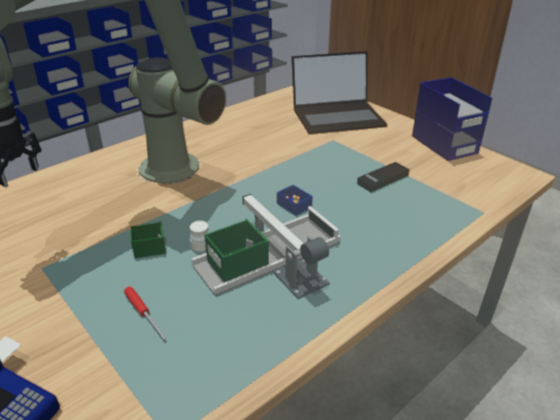

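View pics/top0.png

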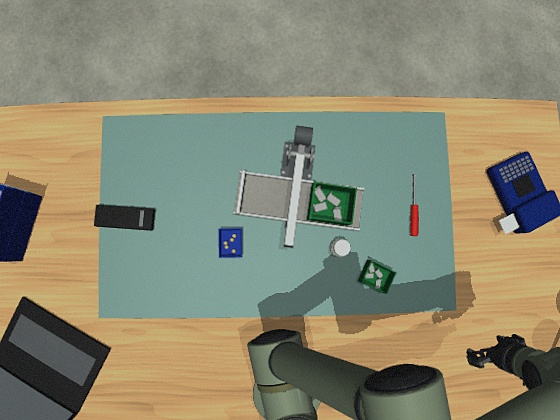

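The top view shows the track with its end stop plate on the left (~(240,193)), the arm lowered with its tip at ~(289,246), and the jar at (342,247). There are two green bins: (331,203) on the track and (377,275) loose on the bench. The track one looks larger (49x48 px against 38x36) and is the one waiting before the barrier. I'll confirm that in one enlarged crop.

```bash
python3 - <<'E'
import cv2
im=cv2.imread("pics/top0.png")[120:270,215:405]
cv2.imwrite("pics/crop.png",cv2.resize(im,None,fx=4,fy=4,interpolation=cv2.INTER_CUBIC))
E
cat > h.py <<'E'
from cell import bot
import numpy as np, cv2
def project(cam,P,T=None):
    k=bot.calibration(cam); E=np.array(k["extrinsics"]); M=np.array(k["mtx"])
    c=np.atleast_2d(P)@E[:3,:3].T+E[:3,3]; s=c[:,:2]/c[:,2:]
    s=s*(1+k["k1"]*(s**2).sum(1,keepdims=True))
    return s*[M[0,0],M[1,1]]+M[:2,2]
def ray(cam,uv,z):
    k=bot.calibration(cam); E=np.array(k["extrinsics"]); M=np.array(k["mtx"])
    d=(np.atleast_2d(uv)-M[:2,2])/[M[0,0],M[1,1]]; s=d.copy()
    for _ in range(20): s=d/(1+k["k1"]*(s**2).sum(1,keepdims=True))
    D=np.c_[s,np.ones(len(s))]@E[:3,:3]; o=-E[:3,:3].T@E[:3,3]
    return o+D*((np.broadcast_to(z,len(D))-o[2])/D[:,2])[:,None]
def world(t,P): # t=(x,y,yaw) track frame
    c,s=np.cos(t[2]),np.sin(t[2]); P=np.atleast_2d(np.asarray(P,float))
    return np.c_[t[0]+c*P[:,0]-s*P[:,1], t[1]+s*P[:,0]+c*P[:,1], P[:,2]]
E
```

```text
(no output)
```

View pics/crop.png

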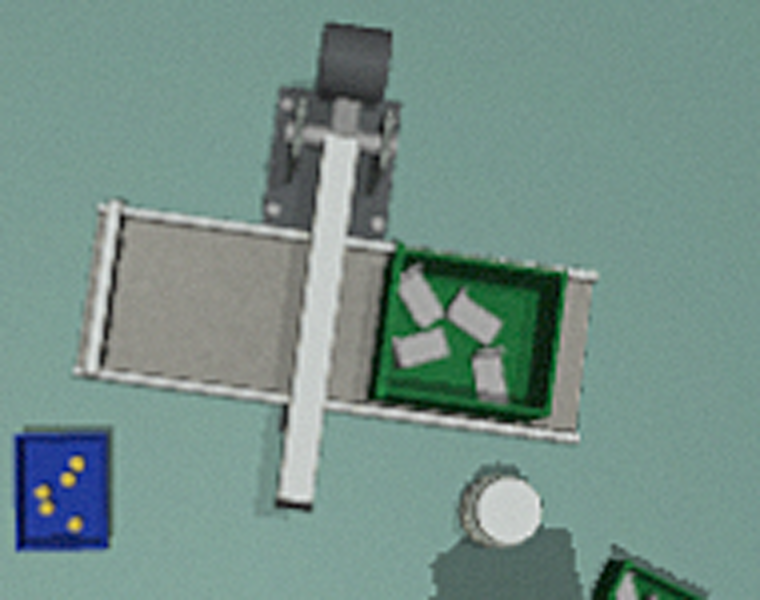

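The crop shows the track bin with rim corners at crop (402,243), (566,270), (549,419), (377,398), the arm tip at (295,503), the stop edge from (122,207) to (100,376), and the jar at (508,510). Next I'll fit the track pose and check the bin's size.

```bash
python3 - <<'E'
from h import *
from scipy.optimize import least_squares
f=lambda p:(np.atleast_2d(p)+.5)/4-.5+[215,120]
obs=f([(588,356),(295.5,503),(111,291)])
mod=np.array([[0,-.22,.028],[-.15,0,.1075],[0,.16,.055]])
r=least_squares(lambda t:(project("top",world(t,mod))-obs).ravel(),[.6,0,0])
t=r.x; print("track",t,"res px",r.fun.round(2)); np.save("track.npy",t)
c,s=np.cos(t[2]),np.sin(t[2]); R=np.array([[c,-s],[s,c]])
tr=lambda W:np.c_[(W[:,:2]-t[:2])@R,W[:,2]]
b=tr(ray("top",f([(402,243),(566,270),(549,419),(377,398)]),.1)); print("bin rim\n",b.round(4),b.mean(0))
print("sizes",np.linalg.norm(np.diff(b,axis=0,append=b[:1])[:,:2],axis=1).round(4))
g=tr(ray("top",f([(597,275),(579,437),(80,373),(103,207)]),.028)); print("guides\n",g.round(4))
print("tip",tr(ray("top",f([(279,502),(312,504)]),.1075)).round(4), "jar",tr(ray("top",f([(508,510)]),.075)),"smallbin",tr(ray("top",f([(16,433),(110,433),(107,549),(17,549)]),.045)).round(3))
print("scene tip/hinge/stop",project("scene",world(t,[[-.15,0,.095],[.13,0,.095],[0,.16,.055],[0,-.22,.028]])).round(1))
lb=[(359,258),(397,258),(397,294),(359,294)];print("other bin",tr(ray("top",lb,.05)).round(3))
print("world tip",world(t,[[-.15,0,.095],[0,0,0],[0,-.22,0],[0,.15,0]]).round(3))
E
```

```text
track [ 0.60697884 -0.02937511 -0.14614214] res px [ 0.41 -0.39  0.07  1.16 -0.46 -0.86]
bin rim
 [[ 0.0556 -0.0551  0.1   ]
 [ 0.0515 -0.1801  0.1   ]
 [-0.0613 -0.1792  0.1   ]
 [-0.0621 -0.0501  0.1   ]] [-0.00407225 -0.11611967  0.1       ]
sizes [0.125  0.1128 0.1291 0.1178]
guides
 [[ 0.0637 -0.2194  0.028 ]
 [-0.0658 -0.2185  0.028 ]
 [-0.0659  0.1753  0.028 ]
 [ 0.0665  0.1753  0.028 ]]
tip [[-0.1475  0.0127  0.1075]
 [-0.1459 -0.0114  0.1075]] jar [[-0.13112595 -0.16071633  0.075     ]] smallbin [[-0.12   0.217  0.045]
 [-0.11   0.145  0.045]
 [-0.198  0.135  0.045]
 [-0.207  0.204  0.045]]
scene tip/hinge/stop [[246.8 198.3]
 [303.  250.2]
 [321.7 217.5]
 [203.1 272.8]]
other bin [[-0.157 -0.222  0.05 ]
 [-0.143 -0.341  0.05 ]
 [-0.252 -0.353  0.05 ]
 [-0.266 -0.235  0.05 ]]
world tip [[ 0.459 -0.008  0.095]
 [ 0.607 -0.029  0.   ]
 [ 0.575 -0.247  0.   ]
 [ 0.629  0.119  0.   ]]
```

Fit residuals are about 1 px, and the scene projection of the tip and hinge agrees. The track bin measures about 113 x 127 mm, which fits the 110 x 130 given, so it's the right one. Next is the barrier: shut fingers tilted 30° below horizontal, lifting under the free end.

```bash
cat >> h.py <<'E'
from scipy.spatial.transform import Rotation as Rn
t=np.load("track.npy")
def W(x,y,z): return world(t,[x,y,z])[0]
def quat(zt,yt): # tool z and y given in the track frame
    z=np.array(zt)/np.linalg.norm(zt); y=np.array(yt,float); x=np.cross(y,z)
    q=(Rn.from_euler("z",t[2])*Rn.from_matrix(np.c_[x,y,z])).as_quat()
    return q[[3,0,1,2]]
a=np.radians(30); QL=quat([np.cos(a),0,-np.sin(a)],[0,-1,0])
def arc(th,r=.25,o=.0235): # point under the arm at angle th
    return W(.13-r*np.cos(th)-o*np.sin(th),0,.095+r*np.sin(th)-o*np.cos(th))
E
python3 - <<'E'
from h import *
pts=[W(-.19,0,.2),W(-.19,0,.04),W(-.12,0,.045)]+[arc(x) for x in (.15,.3,.5,.7,.9,1.05,1.2)]
sols=[bot.solve_ik(p,QL) for p in pts]
for p,s in zip(pts,sols): print(np.round(p,3),None if s is None else np.round(s,2))
q15=[quat([np.sin(b),0,-np.cos(b)],[s*np.cos(b),0,s*np.sin(b)]) for b in(0,.26) for s in(1,-1)]
for q in q15: print([None if (s:=bot.solve_ik(W(-.01,y,z),q)) is None else np.round(s,2).tolist() for y,z in((-.2,.25),(-.2,.055),(.03,.055),(.03,.25))])
if all(s is not None for s in sols):
    bot.set_gripper(0); bot.move_pose(pts[0],QL); print(bot.read_position(),bot.read_clock())
    cv2.imwrite("pics/s1.png",bot.camera("scene")[:,:,::-1])
E
```

```text
[ 0.419 -0.002  0.2  ] None
[ 0.419 -0.002  0.04 ] None
[ 0.488 -0.012  0.045] None
[ 0.488 -0.012  0.109] None
[ 0.492 -0.013  0.146] None
[ 0.507 -0.015  0.194] None
[ 0.531 -0.018  0.238] None
[ 0.564 -0.023  0.276] [-0.19 -0.09 -1.21 -0.6   0.04  3.12]
[ 0.592 -0.027  0.3  ] [-0.19 -0.09 -1.11 -0.5   0.04  3.12]
[ 0.624 -0.032  0.319] [-0.19 -0.06 -1.02 -0.43  0.03  3.12]
[[-0.5, 0.43, 0.01, 1.15, 0.0, 1.22], [-0.5, 0.6, -0.24, 0.73, 0.0, 1.22], [-0.12, 0.58, -0.27, 0.71, 0.0, 1.6], [-0.12, 0.41, -0.02, 1.14, 0.0, 1.6]]
[[-0.5, 0.43, 0.01, 1.15, 0.0, -1.92], [-0.5, 0.6, -0.24, 0.73, 0.0, -1.92], [-0.12, 0.58, -0.27, 0.71, 0.0, -1.54], [-0.12, 0.41, -0.02, 1.14, 0.0, -1.54]]
[[-0.55, 0.24, -0.29, 0.79, 0.1, 1.18], [-0.55, 0.47, -0.54, 0.32, 0.1, 1.18], [-0.12, 0.45, -0.58, 0.29, -0.01, 1.6], [-0.12, 0.22, -0.33, 0.77, -0.01, 1.6]]
[[-0.55, 0.24, -0.29, 0.79, 0.1, -1.96], [-0.55, 0.47, -0.54, 0.32, 0.1, -1.96], [-0.12, 0.45, -0.58, 0.29, -0.01, -1.54], [-0.12, 0.22, -0.33, 0.77, -0.01, -1.54]]
```

The forward tilt is out of reach that close to the base. I'll scan steeper forward tilts and a sideways reach under the arm.

```bash
python3 - <<'E'
from h import *
P=[(-.13,-.015,.04),(-.10,-.015,.15),(-.05,-.015,.24),(.01,-.015,.3)]
for name,d in(("fwd",(1,0)),("from+y",(0,-1)),("from-y",(0,1))):
  for deg in(20,30,40,50,60):
    b=np.radians(deg); z=np.array([d[0]*np.cos(b),d[1]*np.cos(b),-np.sin(b)])
    h=np.array([-d[1],d[0],0]); v=np.cross(z,h)
    for k,y in enumerate((h,-h,v,-v)):
      q=quat(z,y); s=[bot.solve_ik(W(*p),q) for p in P]
      n=sum(x is not None for x in s)
      if n>1: print(name,deg,k,n,[np.round(x,2).tolist() if x is not None else 0 for x in(s[0],s[3])])
E
```

```text
fwd 30 0 2 [0, [-0.23, -0.04, -1.07, -0.51, 0.07, -0.04]]
fwd 30 1 2 [0, [-0.23, -0.04, -1.07, -0.51, 0.07, 3.1]]
fwd 30 2 2 [0, [-0.23, -0.04, -1.07, -0.51, 0.07, 1.53]]
fwd 30 3 2 [0, [-0.23, -0.04, -1.07, -0.51, 0.07, -1.61]]
fwd 40 0 2 [0, [-0.22, -0.07, -0.89, -0.12, 0.06, -0.05]]
fwd 40 1 2 [0, [-0.22, -0.07, -0.89, -0.12, 0.06, 3.09]]
fwd 40 2 2 [0, [-0.22, -0.07, -0.89, -0.12, 0.06, 1.52]]
fwd 40 3 2 [0, [-0.22, -0.07, -0.89, -0.12, 0.06, -1.62]]
fwd 50 0 3 [0, [-0.22, -0.03, -0.7, 0.2, 0.05, -0.05]]
fwd 50 1 3 [0, [-0.22, -0.03, -0.7, 0.2, 0.05, 3.09]]
fwd 50 2 3 [0, [-0.22, -0.03, -0.7, 0.2, 0.05, 1.52]]
fwd 50 3 3 [0, [-0.22, -0.03, -0.7, 0.2, 0.05, -1.62]]
fwd 60 0 4 [[-0.24, 0.3, -1.18, -0.42, 0.05, -0.08], [-0.21, 0.05, -0.51, 0.49, 0.03, -0.05]]
fwd 60 1 4 [[-0.24, 0.3, -1.18, -0.42, 0.05, 3.06], [-0.21, 0.05, -0.51, 0.49, 0.03, 3.09]]
fwd 60 2 4 [[-0.24, 0.3, -1.18, -0.42, 0.05, 1.49], [-0.21, 0.05, -0.51, 0.49, 0.03, 1.52]]
fwd 60 3 4 [[-0.24, 0.3, -1.18, -0.42, 0.05, -1.65], [-0.21, 0.05, -0.51, 0.49, 0.03, -1.63]]
from+y 20 0 4 [[0.33, 1.05, -0.12, 1.3, -0.99, 2.56
[... 2980 characters left out ...]
2, -2.14], [-0.5, 0.55, 0.14, 1.45, 0.65, -2.02]]
from-y 50 1 4 [[-0.6, 0.64, -0.51, 0.78, 0.62, 1.0], [-0.5, 0.55, 0.14, 1.45, 0.65, 1.12]]
from-y 50 2 4 [[-0.6, 0.64, -0.51, 0.78, 0.62, -0.57], [-0.5, 0.55, 0.14, 1.45, 0.65, -0.45]]
from-y 50 3 4 [[-0.6, 0.64, -0.51, 0.78, 0.62, 2.57], [-0.5, 0.55, 0.14, 1.45, 0.65, 2.69]]
from-y 60 0 4 [[-0.52, 0.54, -0.56, 0.67, 0.48, -2.0], [-0.44, 0.49, 0.13, 1.37, 0.5, -1.9]]
from-y 60 1 4 [[-0.52, 0.54, -0.56, 0.67, 0.48, 1.14], [-0.44, 0.49, 0.13, 1.37, 0.5, 1.24]]
from-y 60 2 4 [[-0.52, 0.54, -0.56, 0.67, 0.48, -0.43], [-0.44, 0.49, 0.13, 1.37, 0.5, -0.33]]
from-y 60 3 4 [[-0.52, 0.54, -0.56, 0.67, 0.48, 2.72], [-0.44, 0.49, 0.13, 1.37, 0.5, 2.81]]
```

Reaching in from the +y side, 30° below horizontal, works. I'll lower the hand beyond the free end, slide in under it, and lift along the arc.

```bash
cat >> h.py <<'E'
QS=quat([0,-np.cos(a),-np.sin(a)],[-1,0,0])
def arcs(th,r=.257,o=.027):
    return W(.13-r*np.cos(th)-o*np.sin(th),-.015,.0827+r*np.sin(th)-o*np.cos(th))
E
python3 - <<'E'
from h import *
bot.set_gripper(0)
bot.move_pose(W(-.195,-.015,.25),QS)
bot.move_linear(W(-.185,-.015,.04),.15)
print(bot.move_linear(W(-.13,-.015,.04),.08,until_force=6),bot.read_position(),W(-.13,-.015,.04),bot.read_ft_force(),bot.read_clock())
print(bot.move_linear(W(-.13,-.015,.075),.06,until_force=12),bot.read_ft_force())
cv2.imwrite("pics/s1.png",bot.camera("scene")[:,:,::-1])
E
```

```text
False [ 0.47568883 -0.0253487   0.0399287 ] [ 0.47618027 -0.02528428  0.04      ] [ 0.12618305 -0.23316975  0.41078615] 6.0167
False [-0.00160633 -0.06621129 -0.34841943]
```

View pics/s1.png

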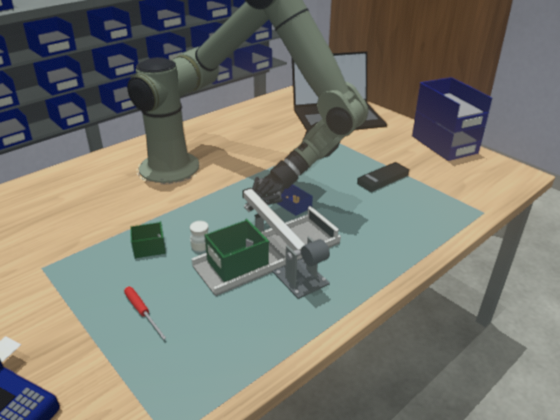

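The hand is under the free end (fingers ~(262,188)) and clear of the small bin. Lifting along the arc now.

```bash
python3 - <<'E'
from h import *
for th in (.15,.35,.55,.75,.95,1.1,1.25):
    hit=bot.move_linear(arcs(th),.12,until_force=15); print(th,hit,bot.read_ft_force().round(2),bot.read_clock())
    if hit: break
cv2.imwrite("pics/s2.png",bot.camera("scene")[:,:,::-1])
E
```

```text
0.15 False [ 0.24 -0.38 -0.82] 7.1083
0.35 False [-0.99  0.46 -0.4 ] 7.6917
0.55 False [ 0.07  0.94 -0.57] 8.275
0.75 False [ 0.24 -0.33 -0.12] 8.8583
0.95 False [ 0.03 -0.2   0.32] 9.4417
1.1 False [-0.76 -0.18 -0.13] 9.9167
1.25 False [-0.4   0.07 -0.45] 10.3917
```

View pics/s2.png

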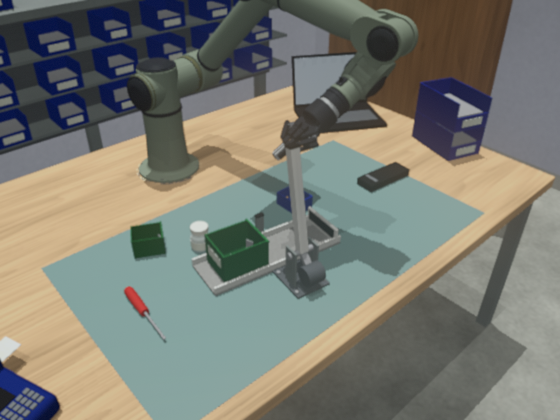

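The barrier arm stands past 1.2 rad with the fingers behind it, leaning on to its stop. I'll back off, check it's up, and move behind the bin.

```bash
cat >> h.py <<'E'
b=.2; QP=quat([np.sin(b),0,-np.cos(b)],[-np.cos(b),0,-np.sin(b)])
E
python3 - <<'E'
from h import *
bot.move_linear(W(-.13,-.015,.32),.2)
bot.move_pose(W(-.12,-.15,.3),QP)
bot.set_gripper(.5)
bot.move_linear(W(-.01,-.203,.2),.15)
cv2.imwrite("pics/s3.png",np.hstack([bot.camera("scene")[120:320,100:400,::-1],bot.camera("top")[100:300,200:450,::-1]]))
print(bot.search_frame("scene","gate")[:1],bot.read_clock(),bot.read_ft_force())
E
```

```text
[{'bbox': [294.2, 156.8, 27.4, 129.7], 'confidence': 0.87}] 14.2417 [0.19867583 0.33318544 1.1224133 ]
```

View pics/s3.png

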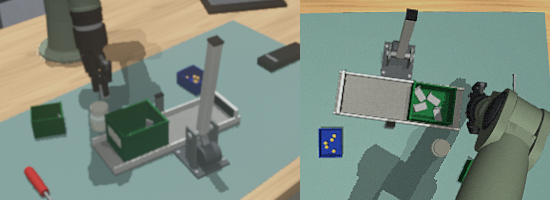

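The gate stays raised on its stop and the hand is behind the bin. Lowering behind the rear wall, then pushing.

```bash
python3 - <<'E'
from h import *
h=bot.move_linear(W(-.01,-.203,.05),.1,until_force=5); print(h,bot.read_ft_force(),bot.read_position())
if not h:
    for y,v,f in((-.15,.05,12),(-.02,.06,12),(.03,.03,8)):
        h=bot.move_linear(W(-.01,y,.05),v,until_force=f); p=bot.read_position()
        c,s=np.cos(t[2]),np.sin(t[2]); print(h,"track y",-s*(p[0]-t[0])+c*(p[1]-t[1]),bot.read_ft_force().round(2),bot.read_clock())
        if h: break
cv2.imwrite("pics/s4.png",np.hstack([bot.camera("scene")[120:320,100:400,::-1],bot.camera("top")[100:300,200:450,::-1]]))
E
```

```text
False [-0.48859397 -0.01850094  0.00634458] [ 0.56801679 -0.22904756  0.05068932]
False track y -0.14963697748037377 [-1.33 -0.37 -0.46] 17.1
False track y -0.020077872646013607 [-0.48 -0.1  -0.97] 19.4167
True track y 0.0157359440170828 [-0.05 -1.86  1.  ] 20.5667
```

View pics/s4.png

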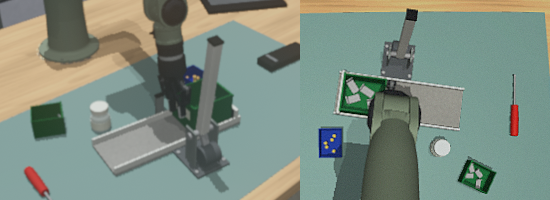

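The fingers stopped with the TCP at y = 16 mm, plus about 11 mm half-finger, which puts the rear wall at about 28 mm (30 expected). I'll press gently once more, retreat, and verify.

```bash
python3 - <<'E'
from h import *
print(bot.move_linear(W(-.01,.025,.05),.015,until_force=6),bot.read_position(),W(-.01,.0157,.05))
bot.wait(.3)
bot.move_linear(W(-.01,-.06,.05),.08)
bot.move_linear(W(-.03,-.08,.25),.15)
bot.move_pose(W(-.2,-.25,.3),QP); bot.wait(.5)
im=bot.camera("top"); sc=bot.camera("scene")
print(bot.read_clock(),bot.read_ft_force())
T=cv2.resize(im[120:270,215:405,::-1],None,fx=4,fy=4,interpolation=cv2.INTER_CUBIC)
cv2.imwrite("pics/s5.png",T)
cv2.imwrite("pics/s6.png",cv2.resize(sc[130:310,170:360,::-1],None,fx=3,fy=3,interpolation=cv2.INTER_CUBIC))
for n,y in(("stop",.16),("front",.16),("back",.03)):
    uv=project("top",world(t,[[x,y,.055 if n=="stop" else .1] for x in(-.055,.055)])); print(n,((uv-[215,120]+.5)*4-.5).round(0).tolist())
E
```

```text
True [ 0.59812863 -0.01245374  0.04898868] [ 0.59937171 -0.01238624  0.05      ]
25.4333 [ 0.38049442  0.40700344 -0.39232539]
stop [[100.0, 358.0], [119.0, 218.0]]
front [[96.0, 352.0], [116.0, 207.0]]
back [[271.0, 375.0], [289.0, 229.0]]
```

View pics/s5.png

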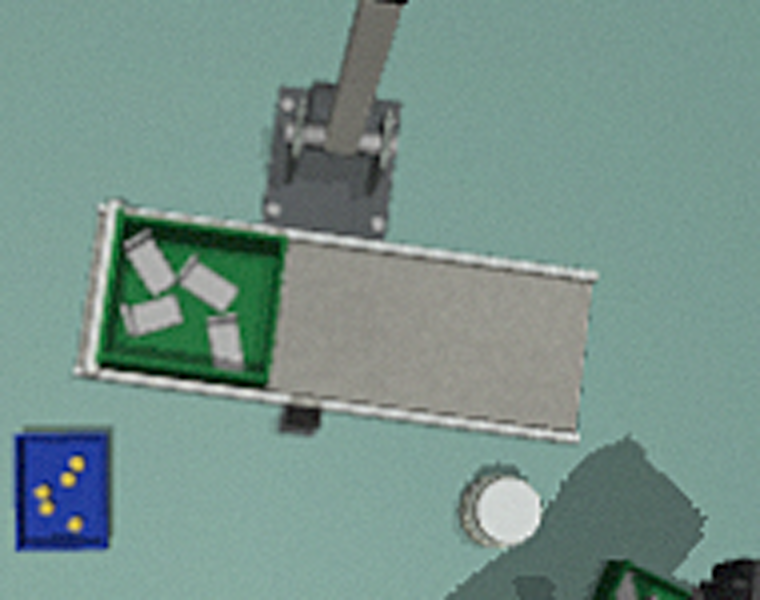

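View pics/s6.png

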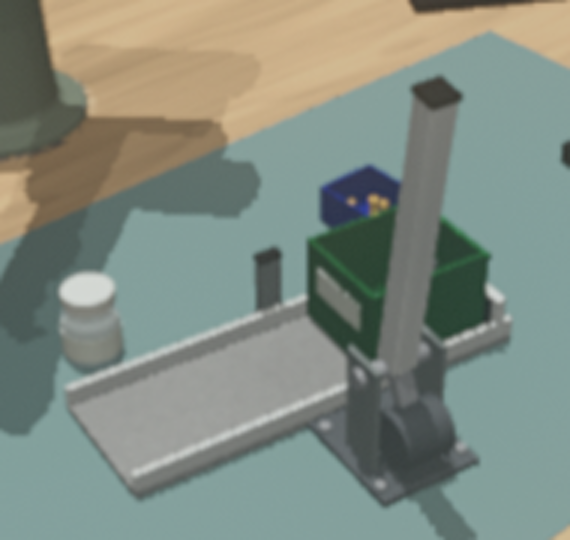

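The bin's rear rim, at crop (269,385) to (287,235), lies where it should when against the stop. Its front meets the stop plate at ~(100–120, 360–210). The arm stands raised, and the jar and small bin are where they were.

```bash
python3 -c "
from cell import bot
print(bot.close_job())"
```

```text
the job is handed in; nothing more can be done
None
```

The job is handed in at about 25 s of the 56 s allowed: the barrier arm stays raised on its stop, the green bin rests against the end stop, and the small bin and jar were seen unmoved; the robot never worked near the case or screwdriver.

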